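# Fit the carousel hub on the mixer drive's flat and hold it there

## Robot

A 6-joint arm with a two-finger parallel gripper is mounted at the origin on the work surface. World frame = base frame: x ahead of the robot, y to its left, z up, the work surface at z = 0. Lengths are in m, angles in degrees, forces in N, time in s.
With the tool pointing down it reaches from about 0.35 to 0.875 m from the base axis. Payload 4.2 kg.
Tool frame: the origin (TCP) lies between the finger pads; the fingertips stand 14 mm ahead of it and the grasp point (between the pads) lies 5 mm behind it; x points along the fingers, y is the direction in which the jaws open and shut, and the axes are right-handed (so a half turn about x gives the same grasp; the last joint's range is limited). The gripper opens to 87 mm and grips with 3 to 60 N. Pads are 19 mm wide; open, the fingers measure 117 mm over their backs; the gripper's body (75 mm by 190 mm) begins 51 mm behind the grasp point.
Start: joints at [89.301, 22.042, 0.453, 0, -68.411, -14.817], TCP at [0.167, 0.602, 0.237] pointing down, gripper open.
Joint ranges: [-179.83, 179.83], [-69.29, 118.12], [-61.27, 80.66], [-181.25, 117.63], [-171.15, -9.14], [-177.46, 177.46]. Speed limits (degrees/s): [159.86, 159.86, 180, 180, 180, 180].

## Interface

Orientations are given as a 3x3 rotation matrix whose columns are the frame's x, y, z axes.
In Python, from station import r, imaging, job gives the robot as it stands. The module is installed in compiled form; this text tells all that it offers.
- The arm moves only by the tool apply_moves, never from a script. Its arguments are lists of equal length, an entry for each row: "xyz": the shift along the tool's x, y, z in m, a list of three; "twist": the turn about the tool's x in degrees; "claw": the opening, from 0 (shut) to 1 (fully open). A call has 1 to 12 rows; each row shifts and turns the pose as measured when the row begins, along the tool's axes as they then stand; what a row does not reach is not made up. A row lasts 1/10 s, in which the tool goes at most 50 mm and 8.59 degrees, less where a joint would pass 70% of its speed; a pose out of reach is approached as far as the arm can. A call is refused whole if a number of a shift passes 0.05 or a number of a turn 8.59, either way. A call with a gripper value outside its range is refused whole. The fingers move at their own pace and stop on an object; the grip force is fixed at half the most. Time passes only in rows, so rows that do not move let the fingers close. It gives the time, the measured TCP pose, the force and the opening at its end, in the units of the state.
- r.sense(): the state, without advancing time (a new reading comes with each control period).
- imaging.capture(name): name is "scene" or "top" or "wrist"; returns a dict with "pixels" (480x640x3 uint8, red, green, blue), "mtx" (3x3 intrinsics, pixels), "distortion" ([k1, k2, p1, p2, k3] as OpenCV has them; the pictures are not rectified), "view" (4x4, takes a point from world to camera coordinates). Camera axes: x right, y down, z forward; pixel columns grow to the right and rows downward; lengths in m; the calibration is good to about 2 mm. A picture is of the moment at which its call begins. There is no depth.
- job.finish_job(): hands the job in, once; it reports no verdict.
Trained networks look in a picture, given as the dict that the camera call returned (one of the last four; its "shot" number tells which), for a name from the list of things; names that differ only in an ending like _2 or _b are one class to them, and where a whole thing is asked for, a point or a joint stands for the part that bears it (a point fixed in the world has none). Each returns a list of dicts, best first, with "p" (0 to 1); they miss things now and then, are a little off and sometimes report something else, mostly with a low value. They report only what shows in the picture. A call takes as long as a camera call.
- imaging.regions_of(query, picture): "mask" (480x640 bool, what is visible of it) and "centre" ([column, row] in pixels, amid what is visible of it).
The state is a dict: "time_s": time; "joints": joint angles; "joint_velocities": joint speeds; "effort": joint torques, N m; "tcp_pos": TCP position; "ee_rot": TCP orientation; "wrist_force": force on the tool from outside, world axes, zero at the start; "moment": the same for the moment, N m; "gripper_width": opening from 0.0 (shut) to 1.0 (fully open).
Only numpy, scipy, OpenCV 4.12 (cv2) and the standard library are available. Lean on these libraries where they do the work, as an engineer would, in place of code of your own. Each camera call takes 0.05 s, during which the arm holds its last target.

## Task

The tube carousel's hub has to go back on the mixer drive. Turn the bare shaft with the fingers until you feel its set-screw flat under the fingers facing squarely to the front of the drive, the panel side where the hex key comes in; then take the hub from the blue tray and slide it down over the shaft, flange underneath and set screw on the flat, until the screw is level with the middle of the flat. Finish still gripping the hub at that height, for a colleague to tighten the screw while you hold, and leave everything else on the bench where it is.

Things in the scene. Friction and masses are not known exactly. Their poses are not given: they have to be found in the camera images.
- drive: Mixer drive, fixed: white housing 160 x 130 mm, steel deck 60 mm above the bench; on its front (-x of its frame) a blue panel with dial, display and red switch; on the rear of the deck a blue motor cover, 48 to 96 mm behind the shaft axis, top 90 mm above the bench. Origin: on the bench under the shaft's axis; z up.
- boss_top (a point): Top of the aluminium bearing boss (42 mm diameter) on the deck, 68 mm above the bench, on the shaft's axis. The upright steel shaft, 16 mm diameter, stands out of it. The shaft turns without end either way against a light friction of about 0.04 N m and stays where it is left.
- shaft_top (a point): Centre of the shaft's upper end, 135 mm above the bench; end edge chamfered 2 mm. The point does not turn with the shaft: the shaft's angle is not reported. Feel it, or look at the D-shaped end from above. At the start the flat is turned 40 to 126 deg anticlockwise (seen from above) away from the front. Soft pads may read about 1 mm small on round and 0.5 mm small on the flat.
- flat_level (a point): Point on the shaft's axis level with the middle of the flat, 117 mm above the bench; axes as the drive (-x to its front). The one flat runs from 99 to 135 mm, 3 mm deep, 12.5 mm wide. Width felt across the shaft: 16 mm on round, 13 mm with a finger square on the flat, and 8 + 8 cos(51 deg - a) mm with the flat turned a < 51 deg from a finger.
- hub: Aluminium flanged hub of the carousel, 0.09 to 0.17 kg, standing loose in the tray on its flange. Origin: centre of the flange's underside, z up along the bore. Flange 56 mm diameter, 8 mm thick, then a boss 36 mm diameter up to 34 mm above the underside. Bore 18 mm right through. At the start its screw side (-x) is within 50 deg of the tray's -x.
- hub_top (a point): Centre of the boss's top end, 34 mm above the hub's underside. The boss has two upright spanner flats, 16 mm wide and 32 mm apart, facing the hub's +y and -y, from the flange to the top: grip it there.
- hub_screw (a point): Outer end of the dark 5 mm set screw, 22 mm from the bore axis to the hub's -x, 21 mm above its underside; it stands 4 mm proud of the boss. Its tip stands 3 mm into the bore, so the hub passes over the shaft only with the screw on the flat (within about 15 deg); else the tip sits on the shaft's end. Let go, the hub drops 18 mm, to the flat's lower end.
- tray: Blue parts tray 180 x 280 mm fixed to the bench, walls 12 mm high and 4 mm thick, floor 4 mm above the bench. Origin: centre of its underside; its long side lies along y.
- spacer: Brass spacer ring in the tray, 30 mm diameter, 12 mm high; not wanted, to be left alone. Origin: centre of its underside.
- hex_key: Dark L-shaped hex key lying in the tray, 75 x 27 mm, 5 mm thick; to be left alone. Origin: under the middle of its long arm.
- carousel: Clear tube carousel, 150 mm diameter disc with eight blue tube holders, 39 mm high, lying at the right side of the bench; to be left alone. Origin: centre of its underside.
- bottle: Glass reagent bottle with orange cap, 64 mm diameter, 130 mm high, at the back; to be left alone. Origin: centre of its underside.
- tube_rack: Blue rack with capped tubes, 75 x 200 mm, 68 mm high, at the back; to be left alone. Origin: centre of its underside.
- marker: Black and blue marker pen, 130 mm long, 15 mm thick, lying at the right side; to be left alone. Origin: under its middle.

How it is judged (in metres and radians):
On the way, in this order (a step that is already met when the one before it is completed fails the run):
1. with the hub still in the tray, a finger bears on the shaft's flat, which faces the front of the drive within 15 deg (contact force between the fingers and shaft_flat above 2 N and x of shaft_flat in the frame of drive below 0 m and y of shaft_flat in the frame of drive between -0.00117 and 0.00117 m and distance of hub from where it was at the start of the episode below 0.03 m), for 0.2 s.
2. the hub is lifted out of the tray in the fingers (contact force between the fingers and hub above 2 N and height (world z) of hub above 0.04 m), for 0.1 s.
At the end, for the whole second after the job is handed in: The fingers still grip the hub (over 3 N), which is on the shaft (axis within 3 mm, upright within 0.1 rad), its set screw facing the front of the drive within about 17 deg and level with the middle of the flat within 7 mm, still (contact force between the fingers and hub above 3 N and horizontal distance between hub and flat_level below 0.003 m and angle between hub's own z axis and vertical below 0.1 rad and z of hub_screw in the frame of flat_level between -0.007 and 0.007 m and x of hub_screw in the frame of flat_level below -0.015 m and y of hub_screw in the frame of flat_level between -0.0065 and 0.0065 m and linear speed of hub below 0.02 m/s); the arm keeps its last pose, push and grip.
It fails at once if a bystander was moved by more than 20 mm (distance of any of spacer, hex_key, carousel, bottle, tube_rack, marker from where it was at the start of the episode above 0.02 m).
It also fails if it takes over 61 s, if anything falls off the work surface, if the arm or the gripper's body presses on something with over 40 N, if the wrist force passes 120 N, or if a joint passes its speed limit or range.

## Working session

There is one attempt and no reset: what is moved stays moved. The work goes in short steps, Python scripts to look and compute and a tool call to move; the robot and the scene stay as the last step left them, time stands still between calls to the robot, and variables do not carry over. Pictures are saved under pics/ and viewed, and the job is handed in when it is done.

Besides the shell and the picture viewer there is one more tool, called after "Request:" as a command line: name --pt "numbers of a row" for each row, then --argument value for the rest. apply_moves: Moves the arm, as the interface text tells. Its arguments: {"type":"object","properties":{"xyz":{"type":"array","items":{"type":"array","items":{"type":"number"}}},"twist":{"type":"array","items":{"type":"number"}},"claw":{"type":"array","items":{"type":"number"}}},"required":["xyz","twist","claw"]}

```bash
mkdir -p pics; ls; python3 - <<'E'
from station import r, imaging, job
import cv2, numpy as np
s=r.sense(); print({k:np.round(v,3).tolist() for k,v in s.items()})
for n in ["scene","top"]:
    p=imaging.capture(n); cv2.imwrite(f"pics/{n}0.png",p["pixels"][:,:,::-1])
    print(n,p["mtx"].tolist(),p["distortion"],np.round(p["view"],4).tolist())
    for q in ["drive","hub","hub_screw","hub_top","tray","shaft_top","boss_top","spacer","hex_key"]:
        for d in imaging.regions_of(q,p)[:2]: print(q,round(d["p"],2),np.round(d["centre"],1),d["mask"].sum())
E
```

```text
pics
{'time_s': 0.0, 'joints': [89.301, 22.09, 0.378, -0.03, -68.41, -14.817], 'joint_velocities': [-0.082, -0.018, -0.063, -0.011, 0.054, 0.037], 'effort': [0.001, -39.066, 18.74, 4.22, 0.011, -0.0], 'tcp_pos': [0.167, 0.602, 0.235], 'ee_rot': [[-0.001, -0.268, -0.964], [-0.002, -0.964, 0.268], [-1.0, 0.002, -0.0]], 'wrist_force': [-0.371, -0.57, 0.077], 'moment': [0.001, -0.036, 0.046], 'gripper_width': 1.002}
scene [[503.34500384154677, 0.0, 319.843504093276], [0.0, 503.34500384154677, 233.6327282022019], [0.0, 0.0, 1.0]] [-0.11596589  0.          0.          0.          0.        ] [[0.6337, 0.7736, -0.0064, -0.2726], [0.6123, -0.5066, -0.6071, -0.3492], [-0.4728, 0.3808, -0.7946, 1.4722], [0.0, 0.0, 0.0, 1.0]]
drive 0.8 [405.9 169.6] 3369
hub 0.93 [298.3 272.9] 504
hub 0.29 [402.8 169.9] 3337
hub_screw 0.85 [297.5 271.7] 487
hub_screw 0.64 [403.6 171.1] 3393
hub_top 0.67 [294.7 277.3] 518
tray 0.78 [276.7 273.2] 8008
tray 0.49 [297.1 270.9] 489
shaft_top 0.82 [406.5 170.9] 3235
boss_top 0.86 [405.4 169.9] 3324
spacer 0.41 [253.7 302.6] 166
top [[573.9616260685143, 0.0, 311.87659677330737], [0.0, 573.9616260685143, 243.95825204964586], [0.0, 0.0, 1.0]] [-0.15144386  0.          0.          0.          0.        ] [[-0.0253, -0.9995, 0.0181, -0.1065], [-0.9868, 0.0221, -0.1606, 0.5641], [0.1601, -0.022, -0.9869, 1.2793], [0.0, 0.0, 0.0, 1.0]]
drive 0.81 [171.2 265.6] 4109
hub 0.66 [337.6 244.7] 370
hub 0.43 [164.2 265.8] 4293
hub_screw 0.94 [335.5 242.3] 404
hub_top 0.98 [336.8 243.1] 391
tray 0.73 [346.9 255.3] 8659
tray 0.27 [388.9 236.9] 99
shaft_top 0.87 [168.2 268.2] 4345
boss_top 0.84 [170.6 268.2] 4216
boss_top 0.46 [369.5 271.9] 52
spacer 0.62 [389.9 237.8] 92
spacer 0.24 [165.7 266.9] 4228
```

```bash
python3 - <<'E'
import cv2
a=cv2.imread("pics/top0.png")
cv2.imwrite("pics/top0_crop.png",cv2.resize(a[190:340,80:280],(800,600),interpolation=cv2.INTER_CUBIC))
cv2.imwrite("pics/top0_hub.png",cv2.resize(a[190:310,280:440],(800,600),interpolation=cv2.INTER_CUBIC))
E
```

```text
(no output)
```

View pics/top0.png

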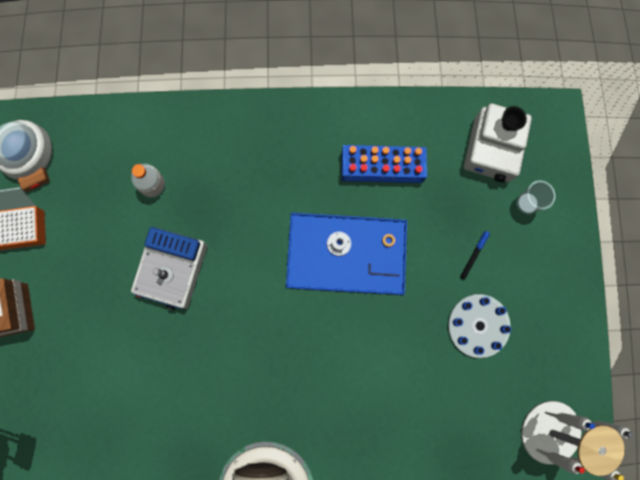

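View pics/scene0.png

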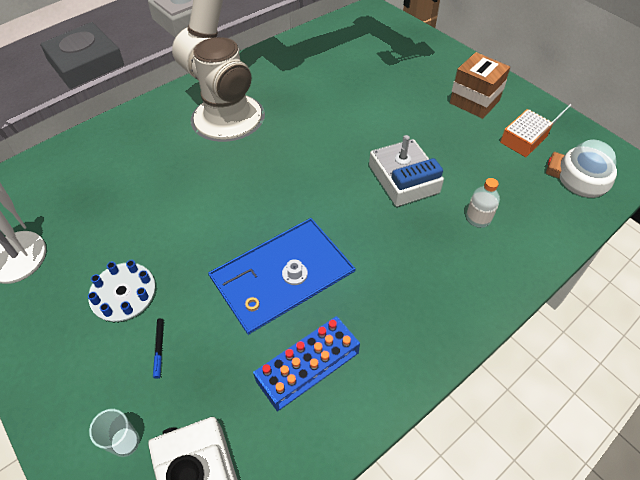

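```bash
ls pics
```

```text
scene0.png
top0.png
top0_crop.png
top0_hub.png
```

View pics/top0_crop.png

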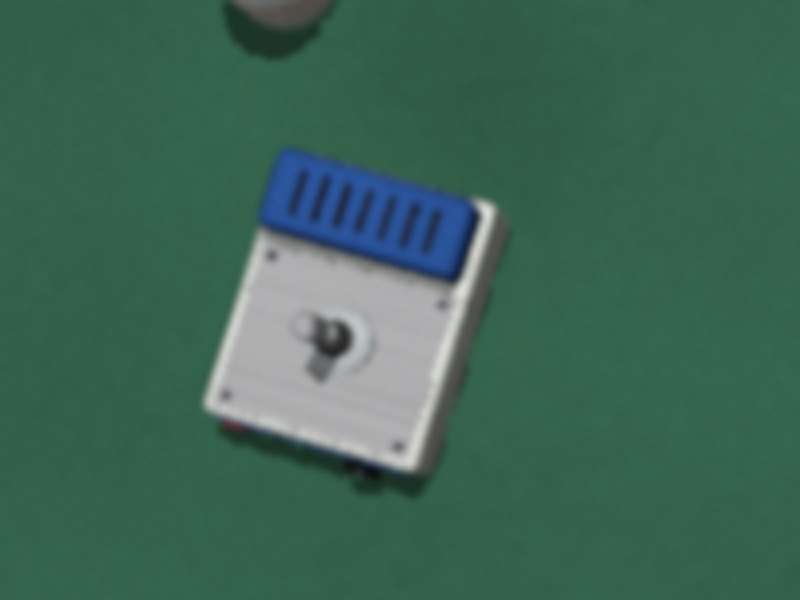

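View pics/top0_hub.png

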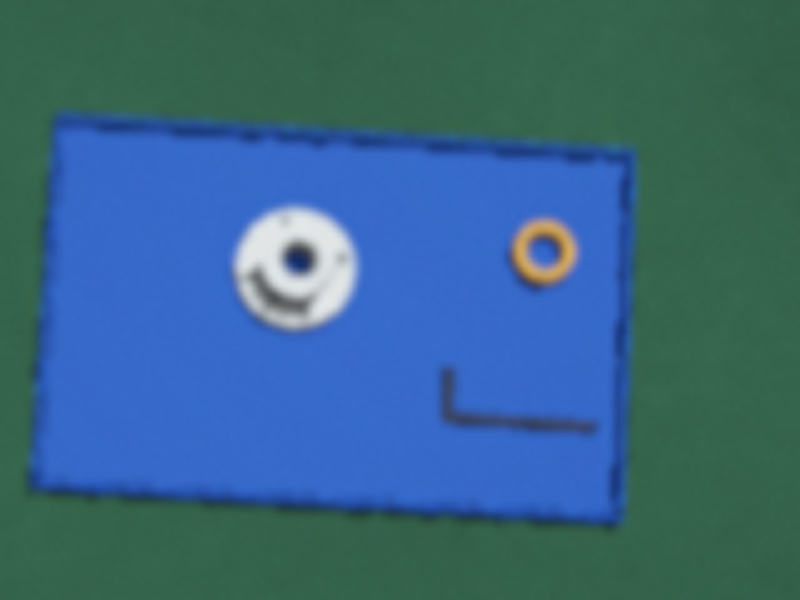

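```bash
cat > h.py <<'E'
import numpy as np, cv2
def ray(p,uv):
    u=cv2.undistortPoints(np.array([[uv]],float),p["mtx"],np.array(p["distortion"])).ravel()
    V=np.array(p["view"]); R=V[:3,:3]; c=-R.T@V[:3,3]
    return c,R.T@np.array([u[0],u[1],1.])
def at(p,uv,z):
    c,d=ray(p,uv); return c+d*(z-c[2])/d[2]
def proj(p,X):
    V=np.array(p["view"]); rv,_=cv2.Rodrigues(V[:3,:3])
    return cv2.projectPoints(np.array(X,float).reshape(-1,3),rv,V[:3,3],np.array(p["mtx"]),np.array(p["distortion"]))[0].reshape(-1,2)
E
python3 - <<'E'
from station import r, imaging, job
from h import *
t=imaging.capture("top"); s=imaging.capture("scene")
C=lambda x,y:(80+x/4-.375,190+y/4-.375)
H=lambda x,y:(280+x/5-.4,190+y/5-.4)
for n,c in dict(bl=(205,408),br=(412,468),tr=(480,200),tl=(265,228)).items(): print(n,at(t,C(*c),.06))
b=at(t,C(355,343),.068);print("boss",b)
for z in (.068,.135): print(z,(proj(t,[b[0],b[1],z])-[80,190]+.375)*4)
print("shafttop white",at(t,C(303,325),.135))
h=at(t,H(298,257),.038);print("hub",h,"flange",at(t,H(296,268),.012))
# tray
for c in [(57,115),(635,152),(620,522),(32,490)]: print(at(t,H(*c),.012))
print("key",at(t,H(600,428),.005),at(t,H(447,370),.005),at(t,H(447,418),.005),"spacer",at(t,H(545,250),.016))
a=s["pixels"][:,:,::-1]
cv2.imwrite("pics/s1.png",cv2.resize(a[120:220,350:483],(800,600),interpolation=cv2.INTER_CUBIC))
cv2.imwrite("pics/s2.png",cv2.resize(a[235:310,240:340],(800,600),interpolation=cv2.INTER_CUBIC))
w=imaging.capture("wrist");cv2.imwrite("pics/w0.png",w["pixels"][:,:,::-1]); print(w["mtx"],w["view"],w["distortion"])
E
```

```text
bl [0.45833602 0.29587828 0.06      ]
br [0.42236473 0.17594122 0.06      ]
tr [0.57502141 0.13767059 0.06      ]
tl [0.56151905 0.26270618 0.06      ]
boss [0.49310529 0.20733889 0.068     ]
0.068 [[355.00000002 343.        ]]
0.135 [[326.71610558 329.6670954 ]]
shafttop white [0.49588059 0.2203545  0.135     ]
hub [ 0.5683252  -0.18391282  0.038     ] flange [ 0.5673809  -0.18462588  0.012     ]
[ 0.6440808  -0.07264449  0.012     ]
[ 0.6202605  -0.34995455  0.012     ]
[ 0.44272289 -0.33375946  0.012     ]
[ 0.46478306 -0.05741937  0.012     ]
key [ 0.48819629 -0.32754617  0.005     ] [ 0.51776904 -0.2554728   0.005     ] [ 0.49482602 -0.2545533   0.005     ] spacer [ 0.57275997 -0.30336284  0.016     ]
[[340.1671283    0.         319.4588799 ]
 [  0.         340.1671283  242.36923221]
 [  0.           0.           1.        ]] [[-2.67369458e-01 -9.63593680e-01 -8.90070875e-04  6.26176112e-01]
 [-9.33040332e-01  2.58660804e-01  2.50060646e-01 -2.99476285e-02]
 [-2.40726632e-01  6.76890513e-02 -9.68229767e-01  3.89413491e-01]
 [ 0.00000000e+00  0.00000000e+00  0.00000000e+00  1.00000000e+00]] [-0.05728892  0.          0.          0.          0.        ]
```

View pics/s1.png

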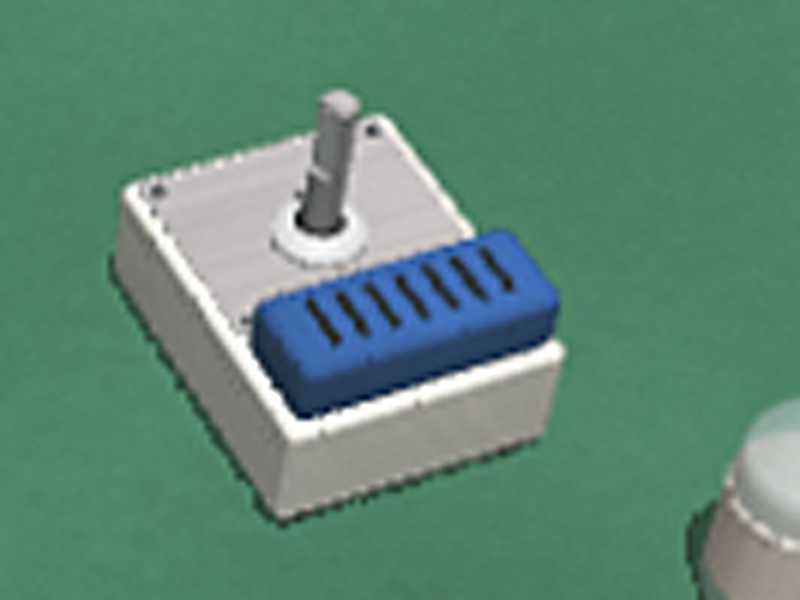

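View pics/s2.png

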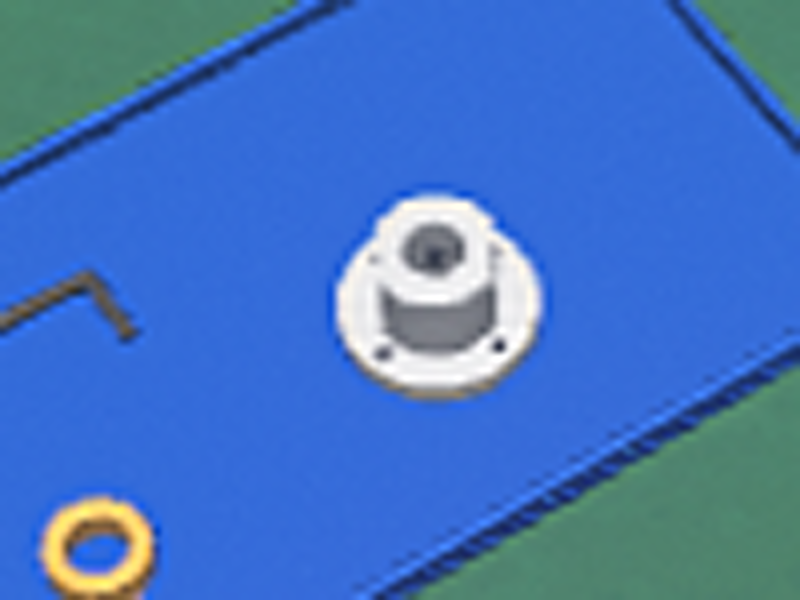

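View pics/w0.png

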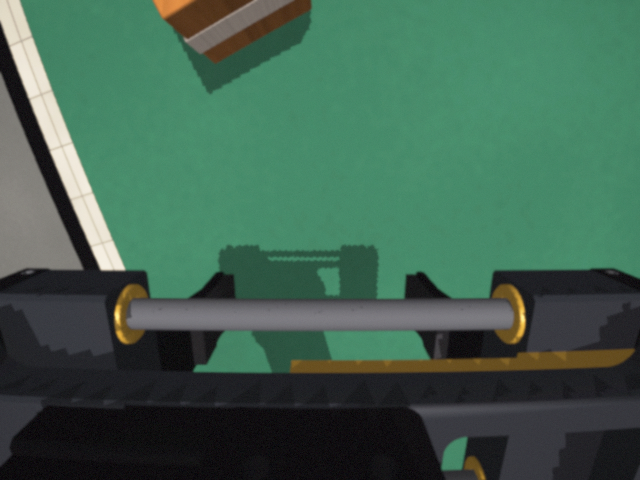

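Request:
apply_moves --pt "0.0035 0.028 -0.035" --pt "0.0035 0.028 -0.035" --pt "0.0035 0.028 -0.035" --pt "0.0035 0.028 -0.035" --pt "0.0035 0.028 -0.035" --pt "0.0035 0.028 -0.035" --pt "0.0035 0.028 -0.035" --pt "0.0035 0.028 -0.035" --pt "0.0035 0.028 -0.035" --pt "0.0035 0.028 -0.035" --pt "0 0 0" --pt "0 0 0" --twist '[0,0,0,0,0,0,0,0,0,0,0,0]' --claw '[1,1,1,1,1,1,1,1,1,1,1,1]'

```text
time_s: 2.35
tcp_pos: [0.4393, 0.2273, 0.2008]
ee_rot: [[0.004, -0.264, -0.964], [0.006, -0.964, 0.264], [-1.0, -0.006, -0.003]]
wrist_force: [-0.6, 0.4, 0.6]
gripper_width: 1.006
```

```bash
cat > look.py <<'E'
import sys
from station import r, imaging, job
from h import *
import pickle
n=sys.argv[1]
w=imaging.capture("wrist"); pickle.dump({k:w[k] for k in("mtx","view","distortion","pixels")},open("w.pkl","wb"))
cv2.imwrite(f"pics/{n}.png",w["pixels"][:,:,::-1])
s=r.sense(); print({k:np.round(s[k],3).tolist() for k in("time_s","joints","tcp_pos","ee_rot","wrist_force","gripper_width")})
E
python3 look.py w1
```

```text
{'time_s': 2.4, 'joints': [46.234, 10.964, -20.773, -0.055, -57.892, 28.535], 'tcp_pos': [0.439, 0.228, 0.201], 'ee_rot': [[0.004, -0.263, -0.965], [0.005, -0.965, 0.263], [-1.0, -0.006, -0.002]], 'wrist_force': [-0.141, -0.409, 0.667], 'gripper_width': 1.0}
```

View pics/w1.png

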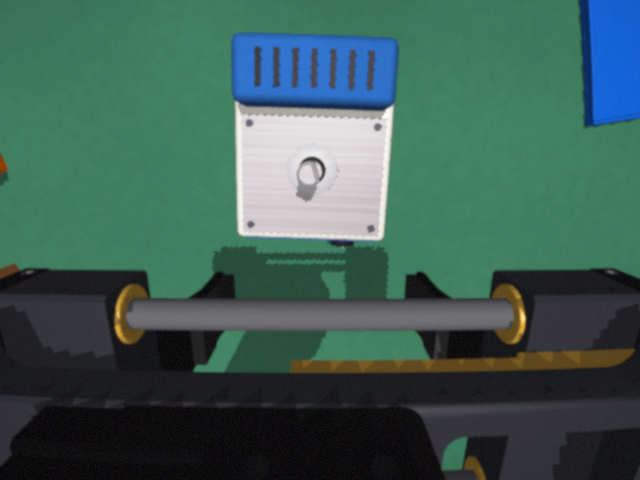

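```bash
python3 - <<'E'
import cv2
a=cv2.imread("pics/w1.png")
cv2.imwrite("pics/w1c.png",cv2.resize(a[135:210,265:365],(800,600),interpolation=cv2.INTER_CUBIC))
cv2.imwrite("pics/w1d.png",cv2.resize(a[95:245,215:415],(800,600),interpolation=cv2.INTER_CUBIC))
E
```

```text
(no output)
```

View pics/w1c.png

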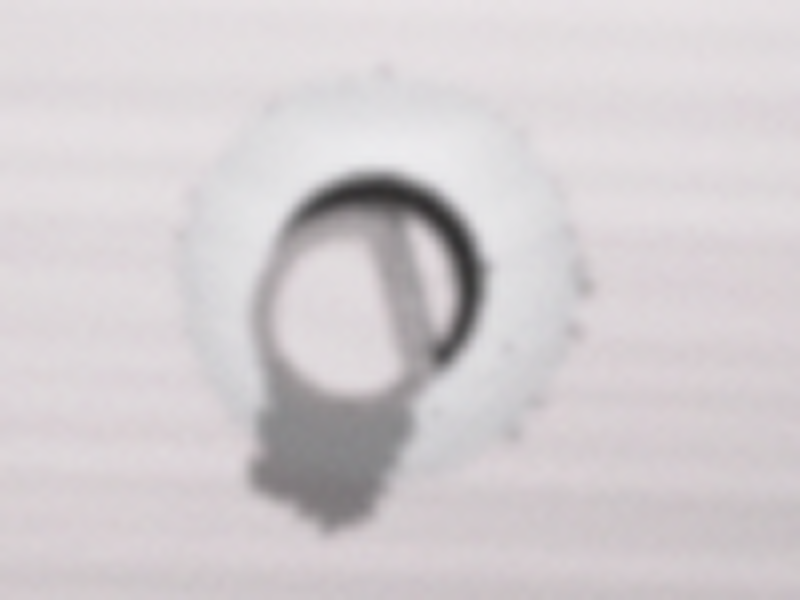

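View pics/w1d.png

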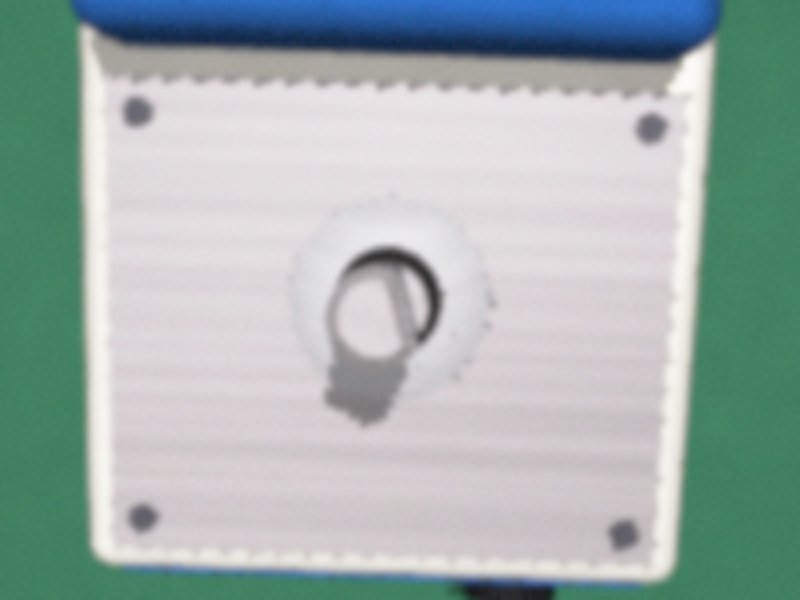

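```bash
python3 - <<'E'
import pickle
from h import *
w=pickle.load(open("w.pkl","rb"))
C=lambda x,y:(265+x/8-.44,135+y/8-.44)
D=lambda x,y:(215+x/4-.375,95+y/4-.375)
f=[at(w,D(*c),.06)[:2] for c in [(137,112),(651,128),(625,535),(143,517)]]
f=np.array(f);print(f,f.mean(0))
az=lambda v:np.degrees(np.arctan2(v[1],v[0]))
print(az(f[0]-f[1])-90,az(f[3]-f[2])-90,az(f[0]-f[3]),az(f[1]-f[2]))
e=[at(w,C(*c),.135)[:2] for c in [(383,215),(420,375)]]
v=e[1]-e[0]; print("flat normal az",az(v)+90, np.linalg.norm(v))
e=[at(w,C(*c),.133)[:2] for c in [(370,215),(405,380)]]; v=e[1]-e[0]; print("flat az",az(v)+90)
print("boss",at(w,C(380,277),.068),"shaft", at(w,C(342,302),.135))
# cover edges
E
```

```text
[[0.54612826 0.25968441]
 [0.51536182 0.15966769]
 [0.43437663 0.18432964]
 [0.46575563 0.28439156]] [0.49040559 0.22201833]
-17.098574206945685 -17.41120745680763 -17.087820220053366 -16.936757592592468
flat normal az 267.74190673413864 0.012523281206080485
flat az 266.61610825748926
boss [0.49665926 0.21979858 0.068     ] shaft [0.49753774 0.22063319 0.135     ]
```

Request:
apply_moves --pt "0 -0.004 -0.029" --pt "0 -0.004 -0.029" --pt "0 0 0" --pt "0 0 0" --pt "0 0 0" --twist '[0,0,-6.4,-6.4,0]' --claw '[0.6,0.6,0.6,0.6,0.6]'

```text
time_s: 2.9
tcp_pos: [0.4969, 0.2261, 0.2018]
ee_rot: [[0.005, -0.025, -1.0], [0.007, -1.0, 0.025], [-1.0, -0.007, -0.005]]
wrist_force: [0.0, 0.0, 0.3]
gripper_width: 0.647
```

Request:
apply_moves --pt "0.028 0.006 0" --pt "0.028 0 0" --pt "0.02 0 0" --pt "0.007 0 0" --pt "0 0 0" --twist '[0,0,0,0,0]' --claw '[0.6,0.6,0.6,0.6,0.6]'

```text
time_s: 3.4
tcp_pos: [0.4961, 0.2269, 0.1187]
ee_rot: [[0.01, -0.026, -1.0], [0.011, -1.0, 0.027], [-1.0, -0.011, -0.01]]
wrist_force: [-0.5, -0.2, 0.4]
gripper_width: 0.603
```

```bash
python3 look.py w2
```

```text
{'time_s': 3.45, 'joints': [41.564, 20.699, -20.382, -0.09, -48.013, 46.99], 'tcp_pos': [0.496, 0.227, 0.119], 'ee_rot': [[0.011, -0.026, -1.0], [0.011, -1.0, 0.026], [-1.0, -0.012, -0.011]], 'wrist_force': [1.081, 0.226, 0.584], 'gripper_width': 0.601}
```

View pics/w2.png

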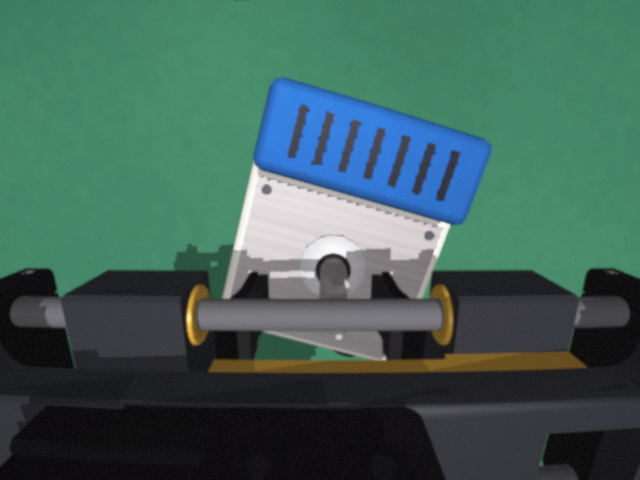

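Request:
apply_moves --pt "0 0.007 -0.001" --pt "0.001 0 0" --pt "0 0 0" --twist '[0,0,0]' --claw '[0.4,0.4,0.35]'

```text
time_s: 3.75
tcp_pos: [0.4986, 0.2211, 0.1212]
ee_rot: [[0.016, -0.026, -1.0], [0.015, -1.0, 0.026], [-1.0, -0.015, -0.015]]
wrist_force: [-0.6, 0.7, -0.1]
gripper_width: 0.412
```

Request:
apply_moves --pt "0.003 0.001 0.001" --pt "0 0 0" --pt "0 0 0" --pt "0 0 0" --pt "0 0 0" --pt "0 0 0" --twist '[0,0,0,0,0,0]' --claw '[0.1,0,0,0,0,0]'

```text
time_s: 4.35
tcp_pos: [0.4982, 0.2205, 0.1192]
ee_rot: [[0.018, -0.026, -1.0], [0.016, -1.0, 0.026], [-1.0, -0.017, -0.018]]
wrist_force: [-1.0, 0.5, 0.4]
gripper_width: 0.148
```

```bash
python3 look.py w3
```

```text
{'time_s': 4.4, 'joints': [40.92, 20.408, -20.886, -0.034, -47.322, 47.623], 'tcp_pos': [0.498, 0.221, 0.119], 'ee_rot': [[0.018, -0.026, -1.0], [0.016, -1.0, 0.026], [-1.0, -0.017, -0.018]], 'wrist_force': [-0.207, 0.425, -0.062], 'gripper_width': 0.142}
```

Request:
apply_moves --pt "0 0 0" --pt "0 0 0" --pt "0 0 0" --pt "0 0 0" --pt "0 0 0" --pt "0 0 0" --pt "0 0 0" --pt "0 0 0" --pt "0 0 0" --pt "0 0 0" --twist '[5,8,8,8,8,8,8,8,8,0]' --claw '[0,0,0,0,0,0,0,0,0,0]'

```text
time_s: 5.4
tcp_pos: [0.4977, 0.2173, 0.1192]
ee_rot: [[0.014, -0.957, -0.29], [0.008, -0.29, 0.957], [-1.0, -0.016, 0.003]]
wrist_force: [0.4, 1.5, -0.2]
gripper_width: 0.138
```

```bash
cat > st.py <<'E'
from station import r
import numpy as np
s=r.sense(); R=np.array(s["ee_rot"]); print({k:np.round(s[k],4).tolist() for k in("time_s","joints","tcp_pos","wrist_force","moment","gripper_width")}); print("y az",np.degrees(np.arctan2(R[1,1],R[0,1]))%360, "tilt x",R[:,0].round(3))
E
python3 st.py
```

```text
{'time_s': 5.4, 'joints': [40.8067, 20.4308, -20.9608, 0.2695, -47.7087, -24.1391], 'tcp_pos': [0.4977, 0.2173, 0.1192], 'wrist_force': [0.4052, 1.5124, -0.2492], 'moment': [0.1823, 0.1237, -0.0138], 'gripper_width': 0.1385}
y az 196.84596433710692 tilt x [ 0.014  0.008 -1.   ]
```

Request:
apply_moves --pt "0 0 0.002" --pt "0 0 0" --pt "0 0 0" --pt "0 0 0" --pt "0 0 0" --pt "0 0 0" --twist '[8,8,8,8,2,0]' --claw '[0,0,0,0,0,0]'

```text
time_s: 6.0
tcp_pos: [0.4963, 0.2165, 0.1192]
ee_rot: [[0.011, -0.954, 0.299], [0.002, 0.299, 0.954], [-1.0, -0.01, 0.005]]
wrist_force: [0.2, 0.4, 0.6]
gripper_width: 0.146
```

```bash
python3 st.py
```

```text
{'time_s': 6.0, 'joints': [40.9138, 20.4306, -21.0186, 0.4232, -48.0161, -58.5863], 'tcp_pos': [0.4963, 0.2165, 0.1192], 'wrist_force': [0.2404, 0.3734, 0.6166], 'moment': [0.0608, 0.003, -0.014], 'gripper_width': 0.1456}
y az 162.6076710255204 tilt x [ 0.011  0.002 -1.   ]
```

Request:
apply_moves --pt "0 0 0" --pt "0 0 0" --pt "0 0 0" --pt "-0.04 0 0" --pt "-0.04 0 0.03" --pt "0 0 0.03" --pt "0 0 0" --twist '[0,0,0,0,0,0,0]' --claw '[0,0.4,0.6,0.6,0.6,0.6,0.6]'

```text
time_s: 6.7
tcp_pos: [0.513, 0.2738, 0.2012]
ee_rot: [[0.008, -0.956, 0.293], [0.001, 0.293, 0.956], [-1.0, -0.008, 0.003]]
wrist_force: [0.9, 0.0, -0.8]
gripper_width: 0.562
```

```bash
python3 look.py w4;  python3 - <<'E'
import cv2
a=cv2.imread("pics/w4.png")
cv2.imwrite("pics/w4c.png",cv2.resize(a[95:245,215:415],(800,600),interpolation=cv2.INTER_CUBIC))
E
```

```text
{'time_s': 6.75, 'joints': [44.132, 19.09, -9.388, 0.365, -61.133, -61.377], 'tcp_pos': [0.513, 0.273, 0.202], 'ee_rot': [[0.009, -0.956, 0.294], [0.001, 0.294, 0.956], [-1.0, -0.008, 0.003]], 'wrist_force': [1.086, -0.166, 1.615], 'gripper_width': 0.577}
```

View pics/w4c.png

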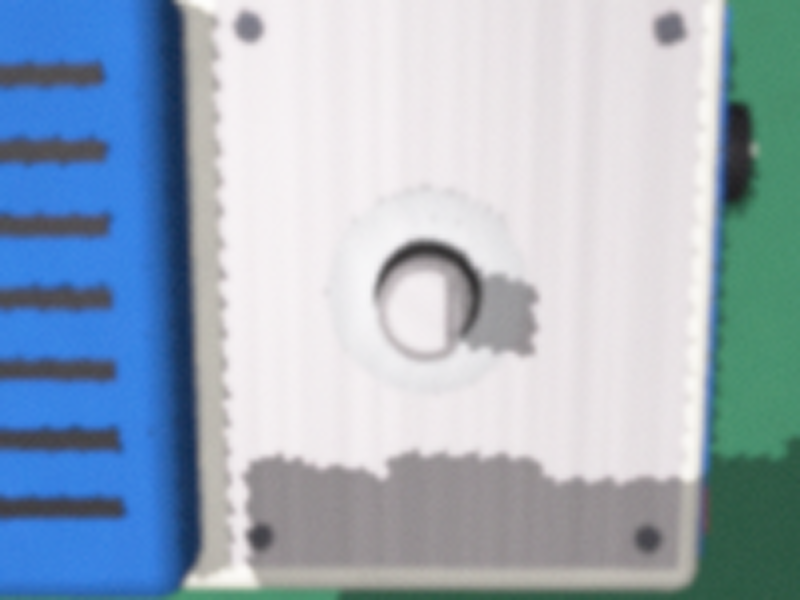

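```bash
python3 - <<'E'
import pickle
from h import *
w=pickle.load(open("w.pkl","rb"))
D=lambda x,y:(215+x/4-.375,95+y/4-.375)
f=np.array([at(w,D(*c),.06)[:2] for c in [(249,27),(669,28),(648,539),(261,537)]])
az=lambda v:np.degrees(np.arctan2(v[1],v[0]))
print(f.mean(0), az(f[0]-f[1]),az(f[3]-f[2]),az(f[3]-f[0]),az(f[2]-f[1]))
e=[at(w,D(*c),.135)[:2] for c in [(449,270),(449,352)]]
v=e[1]-e[0]; print("flat az",az(v)+90,az(v)-90)
print("boss",at(w,D(427,290),.068),"shaft", at(w,D(429,311),.135),at(w,D(420,311),.135))
E
```

```text
[0.49041947 0.22217359] -17.157893237961584 -17.245935467869604 72.74952416606635 72.85041264773398
flat az 163.24251325188635 -16.75748674811365
boss [0.49608326 0.21959054 0.068     ] shaft [0.49582785 0.22029467 0.135     ] [0.49716159 0.21988647 0.135     ]
```

Request:
apply_moves --pt "0 -0.012 -0.044" --pt "0 -0.012 -0.044" --pt "0 -0.012 -0.044" --pt "0 -0.012 -0.044" --pt "0 -0.012 -0.044" --pt "0 -0.012 -0.044" --pt "0 -0.012 -0.044" --pt "0 -0.012 -0.044" --pt "0 -0.012 -0.044" --pt "0 -0.012 -0.044" --twist '[0,0,0,0,0,0,0,0,0,0]' --claw '[0.8,0.8,0.8,0.8,0.8,0.8,0.8,0.8,0.8,0.8]'

```text
time_s: 7.75
tcp_pos: [0.4913, -0.1999, 0.197]
ee_rot: [[-0.001, -0.96, 0.281], [-0.002, 0.281, 0.96], [-1.0, 0.0, -0.002]]
wrist_force: [1.3, 1.6, 0.6]
gripper_width: 0.798
```

Request:
apply_moves --pt "0.006 0 0" --pt "0.006 0 0" --pt "0.006 0 0" --pt "0.006 0 0" --pt "0.006 0 0" --pt "0.006 0 0" --pt "0.006 0 0" --pt "0.006 0 0" --pt "0.006 0 0" --pt "0.006 0 0" --pt "0.006 0 0" --pt "0.006 0 0" --twist '[-8.5,-8.5,-8.5,-8.5,-8.5,-8.5,-8.5,-8.5,-8.5,-8.5,-8.5,-8.5]' --claw '[0.8,0.8,0.8,0.8,0.8,0.8,0.8,0.8,0.8,0.8,0.8,0.8]'

```text
time_s: 8.95
tcp_pos: [0.4735, -0.2113, 0.1159]
ee_rot: [[-0.019, -0.056, -0.998], [0.001, -0.998, 0.056], [-1.0, 0.0, 0.019]]
wrist_force: [0.6, -0.3, 0.6]
gripper_width: 0.8
```

```bash
python3 st.py; python3 look.py w5
```

```text
{'time_s': 8.95, 'joints': [-6.0678, 19.4151, -23.1401, 0.08, -48.5128, 92.8209], 'tcp_pos': [0.4735, -0.2113, 0.1159], 'wrist_force': [0.635, -0.3306, 0.5666], 'moment': [-0.0057, -0.0056, 0.069], 'gripper_width': 0.8004}
y az 266.8067069156016 tilt x [-0.019  0.001 -1.   ]
{'time_s': 9.0, 'joints': [-6.069, 19.481, -23.234, 0.043, -48.5, 93.051], 'tcp_pos': [0.473, -0.211, 0.115], 'ee_rot': [[-0.021, -0.052, -0.998], [0.002, -0.999, 0.052], [-1.0, -0.001, 0.021]], 'wrist_force': [-0.291, 0.11, -0.107], 'gripper_width': 0.805}
```

View pics/w5.png

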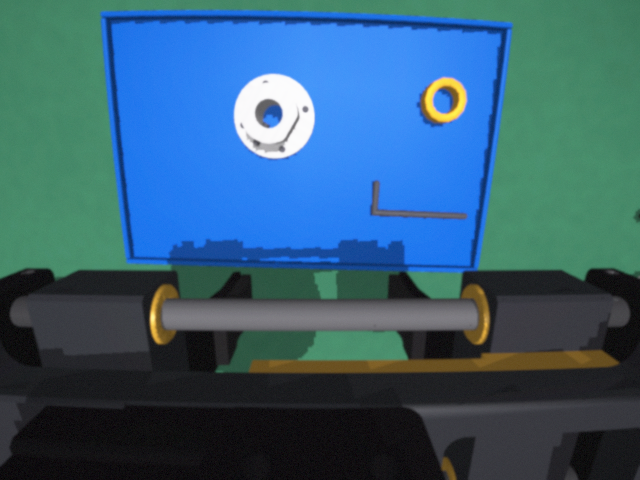

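Request:
apply_moves --pt "0 -0.015 -0.025" --pt "0 -0.015 -0.015" --pt "0 0 0" --twist '[0,0,0]' --claw '[0.8,0.8,0.8]'

```text
time_s: 9.3
tcp_pos: [0.5114, -0.1838, 0.1126]
ee_rot: [[-0.026, -0.061, -0.998], [0.002, -0.998, 0.061], [-1.0, -0.001, 0.026]]
wrist_force: [-0.3, -0.1, -0.1]
gripper_width: 0.8
```

```bash
python3 look.py w6; python3 - <<'E'
import cv2
a=cv2.imread("pics/w6.png")
cv2.imwrite("pics/w6c.png",cv2.resize(a[90:240,240:440],(800,600),interpolation=cv2.INTER_CUBIC))
E
```

```text
{'time_s': 9.35, 'joints': [-2.758, 21.928, -19.59, -0.086, -50.042, 89.272], 'tcp_pos': [0.51, -0.184, 0.113], 'ee_rot': [[-0.027, -0.062, -0.998], [0.002, -0.998, 0.062], [-1.0, -0.001, 0.027]], 'wrist_force': [-0.706, 0.514, 0.253], 'gripper_width': 0.8}
```

View pics/w6c.png

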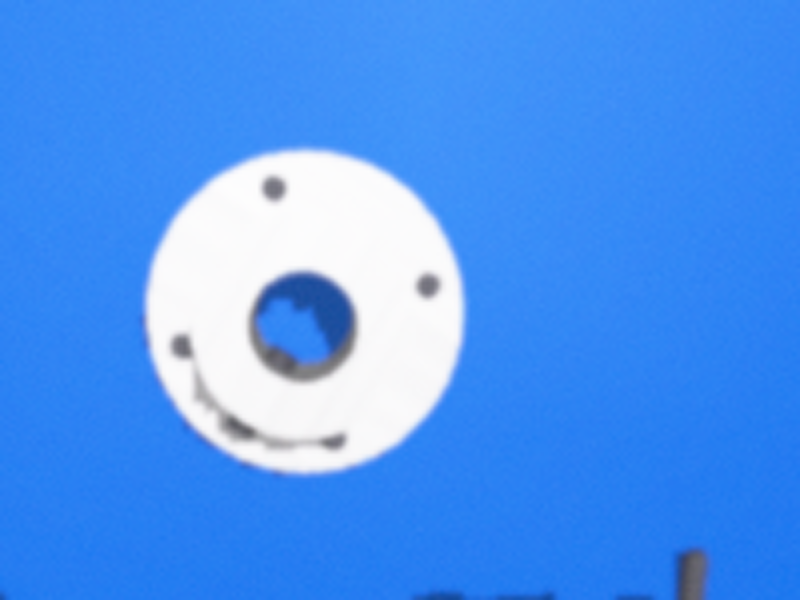

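```bash
python3 - <<'E'
import pickle
from h import *
w=pickle.load(open("w.pkl","rb"))
C=lambda x,y:(240+x/4-.375,90+y/4-.375)
az=lambda v:np.degrees(np.arctan2(v[1],v[0]))%360
h=np.array([at(w,C(*c),.012)[:2] for c in [(273,187),(182,346),(335,440),(428,286)]])
print("holes",h,h.mean(0),[az(x-h.mean(0)) for x in h], np.linalg.norm(h-h.mean(0),axis=1))
c=at(w,C(303,322),.038)[:2]; print("boretop",c)
s=at(w,C(233,427),.025)[:2]; print("screw",s,az(s-h.mean(0)),np.linalg.norm(s-h.mean(0)),"tip",az(at(w,C(285,360),.025)[:2]-h.mean(0)))
print("flange",at(w,C(305,311),.012))
a=w["pixels"][90:240,240:440,::-1].astype(float)
g=np.clip((a-200)*255/55,0,255).astype(np.uint8)
cv2.imwrite("pics/w6d.png",cv2.resize(g,(800,600),interpolation=cv2.INTER_CUBIC))
E
```

```text
holes [[ 0.59036448 -0.17950314]
 [ 0.56396312 -0.16127475]
 [ 0.54530989 -0.18770604]
 [ 0.5717924  -0.20579483]] [ 0.56785747 -0.18356969] [np.float64(10.24166326672287), np.float64(99.90813180591523), np.float64(190.39532128923864), np.float64(280.040086414266)] [0.02287143 0.02263251 0.02292385 0.02257079]
boretop [ 0.56861328 -0.18369104]
screw [ 0.55066272 -0.17025041] 142.23816070715722 0.021750006170483456 tip 150.43638866622433
flange [ 0.56875003 -0.18371672  0.012     ]
```

View pics/w6d.png

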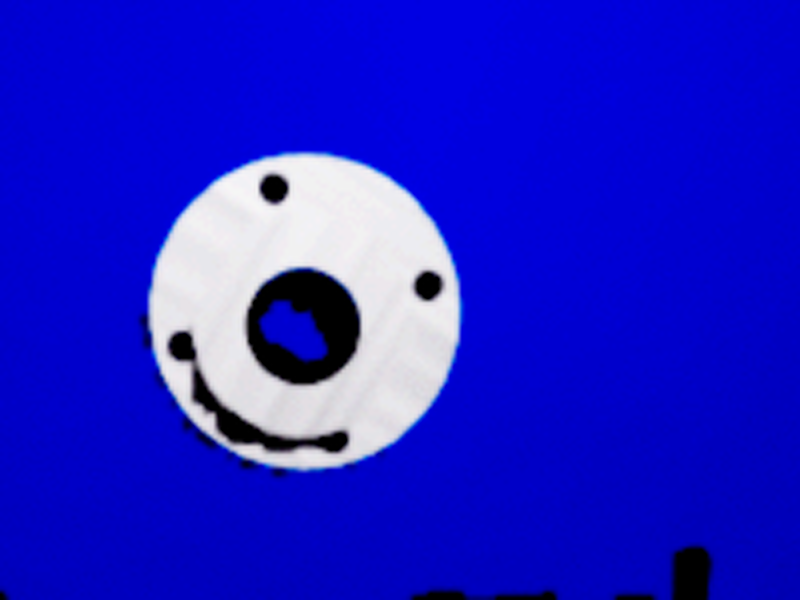

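Request:
apply_moves --pt "0 0 -0.03" --pt "0 0 -0.02" --pt "0 0 0" --pt "0 0 0" --pt "0 0 0" --pt "0 0 0" --pt "0 0 0" --twist '[0,0,8,8,8,7.5,0]' --claw '[0.8,0.8,0.7,0.7,0.7,0.7,0.7]'

```text
time_s: 10.05
tcp_pos: [0.5528, -0.1915, 0.1098]
ee_rot: [[-0.036, -0.603, -0.797], [0.004, -0.798, 0.603], [-0.999, 0.019, 0.032]]
wrist_force: [0.3, -0.1, -0.4]
gripper_width: 0.7
```

```bash
cat > go.py <<'E'
import sys
from station import r
import numpy as np
s=r.sense(); R=np.array(s["ee_rot"]); t=np.array([float(v) for v in sys.argv[1:4]])
print("p",np.round(s["tcp_pos"],4),"d tool",np.round(R.T@(t-s["tcp_pos"]),4),"az",round(np.degrees(np.arctan2(R[1,1],R[0,1]))%360,2),"tilt",R[:2,0].round(3),"F",np.round(s["wrist_force"],1),"g",round(float(s["gripper_width"]),3),"t",s["time_s"])
E
python3 go.py .5685 -.1837 .030
```

```text
p [ 0.5528 -0.1915  0.1098] d tool [ 0.0792 -0.0171 -0.0104] az 232.92 tilt [-0.036  0.004] F [ 0.3 -0.1 -0.4] g 0.7 t 10.05
```

Request:
apply_moves --pt "0.02 -0.017 -0.01" --pt "0.028 0 0" --twist '[-2.2,0]' --claw '[0.7,0.7]'

```text
time_s: 10.25
tcp_pos: [0.5713, -0.1854, 0.0649]
ee_rot: [[-0.027, -0.568, -0.823], [0.003, -0.823, 0.568], [-1.0, 0.013, 0.024]]
wrist_force: [0.1, 0.1, -0.2]
gripper_width: 0.699
```

```bash
python3 go.py .5685 -.1837 .030;python3 look.py w7
```

```text
p [ 0.5713 -0.1854  0.0649] d tool [ 0.035  -0.0002  0.0025] az 235.41 tilt [-0.027  0.003] F [ 0.1  0.1 -0.2] g 0.699 t 10.25
{'time_s': 10.3, 'joints': [-2.625, 30.348, -14.218, -0.27, -47.653, 58.034], 'tcp_pos': [0.566, -0.185, 0.059], 'ee_rot': [[-0.039, -0.57, -0.821], [0.005, -0.821, 0.57], [-0.999, 0.018, 0.035]], 'wrist_force': [-1.566, -0.157, -3.783], 'gripper_width': 0.7}
```

View pics/w7.png

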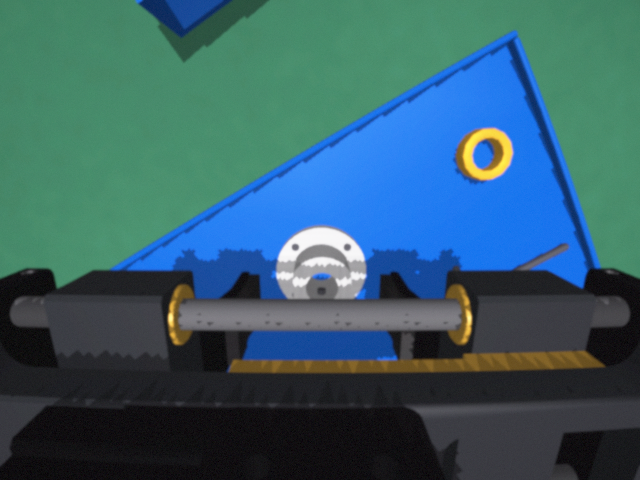

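Request:
apply_moves --pt "0.021 0 0" --pt "0 0 0" --twist '[0,0]' --claw '[0.7,0.6]'

```text
time_s: 10.5
tcp_pos: [0.5626, -0.1854, 0.0369]
ee_rot: [[-0.044, -0.568, -0.822], [0.006, -0.823, 0.568], [-0.999, 0.02, 0.039]]
wrist_force: [0.1, 0.0, -0.2]
gripper_width: 0.67
```

```bash
python3 go.py .5685 -.1837 .030
```

```text
p [ 0.5626 -0.1854  0.0369] d tool [ 0.0066 -0.0049 -0.0042] az 235.37 tilt [-0.044  0.006] F [ 0.1  0.  -0.2] g 0.67 t 10.5
```

Request:
apply_moves --pt "0.005 -0.005 -0.006" --pt "0 0 0" --twist '[0,0]' --claw '[0.5,0.5]'

```text
time_s: 10.7
tcp_pos: [0.5711, -0.1855, 0.0332]
ee_rot: [[-0.042, -0.567, -0.823], [0.005, -0.824, 0.567], [-0.999, 0.02, 0.037]]
wrist_force: [-0.7, 0.4, 0.5]
gripper_width: 0.534
```

```bash
python3 go.py .5685 -.1837 .030
```

```text
p [ 0.5711 -0.1855  0.0332] d tool [ 0.0034 -0.0001  0.003 ] az 235.46 tilt [-0.042  0.005] F [-0.7  0.4  0.5] g 0.534 t 10.7
```

Request:
apply_moves --pt "0.003 0 0.002" --pt "0 0 0" --pt "0 0 0" --pt "0 0 0" --pt "0 0 0" --twist '[0,0,0,0,0]' --claw '[0.4,0.2,0,0,0]'

```text
time_s: 11.2
tcp_pos: [0.5706, -0.1844, 0.033]
ee_rot: [[-0.037, -0.566, -0.823], [0.005, -0.824, 0.566], [-0.999, 0.017, 0.033]]
wrist_force: [0.2, 0.3, -0.6]
gripper_width: 0.367
```

```bash
python3 go.py .5685 -.1837 .030; python3 st.py
```

```text
p [ 0.5706 -0.1844  0.033 ] d tool [0.0031 0.0006 0.002 ] az 235.51 tilt [-0.037  0.005] F [ 0.2  0.3 -0.6] g 0.367 t 11.2
{'time_s': 11.2, 'joints': [-2.5391, 32.6132, -14.8325, -0.2435, -44.7105, 58.2037], 'tcp_pos': [0.5706, -0.1844, 0.033], 'wrist_force': [0.2127, 0.2698, -0.5664], 'moment': [-0.0091, -0.1101, -0.0442], 'gripper_width': 0.3667}
y az 235.50505575314213 tilt x [-0.037  0.005 -0.999]
```

Request:
apply_moves --pt "-0.02 0 0" --pt "-0.045 0 0" --pt "-0.045 0 0" --pt "-0.045 0 0" --pt "-0.04 0 0" --pt "0 0 0" --twist '[0,0,0,0,0,0]' --claw '[0,0,0,0,0,0]'

```text
time_s: 11.8
tcp_pos: [0.5767, -0.1855, 0.2331]
ee_rot: [[-0.044, -0.567, -0.823], [0.005, -0.824, 0.567], [-0.999, 0.021, 0.039]]
wrist_force: [0.3, 0.7, -0.9]
gripper_width: 0.364
```

```bash
python3 go.py .4964 .22 .220;python3 look.py w8
```

```text
p [ 0.5767 -0.1855  0.2331] d tool [ 0.0186 -0.2888  0.2955] az 235.48 tilt [-0.044  0.005] F [ 0.3  0.7 -0.9] g 0.364 t 11.8
{'time_s': 11.85, 'joints': [-2.616, 21.683, -1.014, -0.284, -70.166, 58.134], 'tcp_pos': [0.575, -0.185, 0.23], 'ee_rot': [[-0.05, -0.567, -0.822], [0.007, -0.823, 0.567], [-0.999, 0.022, 0.045]], 'wrist_force': [0.314, 0.415, -1.584], 'gripper_width': 0.367}
```

View pics/w8.png

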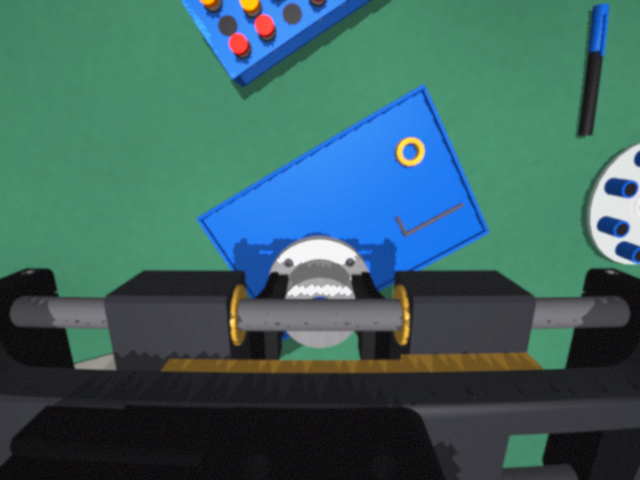

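Request:
apply_moves --pt "0 -0.02 0.02" --pt "0 -0.03 0.03" --pt "0 -0.03 0.03" --pt "0 -0.03 0.03" --pt "0 -0.03 0.03" --pt "0 -0.03 0.03" --pt "0 -0.03 0.03" --pt "0 -0.03 0.03" --pt "0 -0.02 0.02" --pt "0 -0.01 0.01" --pt "0 0 0" --twist '[0,0,0,0,0,0,0,0,-6,-6,-5]' --claw '[0,0,0,0,0,0,0,0,0,0,0]'

```text
time_s: 12.95
tcp_pos: [0.4949, 0.188, 0.2172]
ee_rot: [[-0.083, -0.297, -0.951], [0.001, -0.955, 0.298], [-0.997, 0.024, 0.08]]
wrist_force: [0.6, -0.1, -1.4]
gripper_width: 0.363
```

```bash
python3 go.py .4964 .22 .220;python3 st.py
```

```text
p [0.4949 0.188  0.2172] d tool [-0.0028 -0.0309  0.0083] az 252.7 tilt [-0.083  0.001] F [ 0.6 -0.1 -1.4] g 0.363 t 12.95
{'time_s': 12.95, 'joints': [36.6716, 15.8721, -10.5079, -3.1464, -67.4353, 37.2801], 'tcp_pos': [0.4949, 0.188, 0.2172], 'wrist_force': [0.5539, -0.1348, -1.4021], 'moment': [-0.034, -0.2145, 0.027], 'gripper_width': 0.3629}
y az 252.70127311210678 tilt x [-0.083  0.001 -0.997]
```

```bash
cat > settle.py <<'E'
import sys
from station import imaging
for _ in range(int(sys.argv[1])): imaging.capture("wrist")
E
python3 settle.py 3; python3 go.py .4964 .22 .220
```

```text
p [0.4955 0.1862 0.2176] d tool [-0.0024 -0.0324  0.0096] az 252.23 tilt [-0.083  0.001] F [ 0.4 -0.8 -0.9] g 0.36 t 13.1
```

Request:
apply_moves --pt "-0.03 -0.033 0.01" --twist '[0]' --claw '[0]'

```text
time_s: 13.2
tcp_pos: [0.4953, 0.2167, 0.243]
ee_rot: [[-0.094, -0.311, -0.946], [-0.005, -0.95, 0.313], [-0.996, 0.035, 0.088]]
wrist_force: [1.6, 0.3, -0.5]
gripper_width: 0.363
```

```bash
python3 go.py .4964 .22 .220; python3 settle.py 3; python3 go.py .4964 .22 .220
```

```text
p [0.4953 0.2167 0.243 ] d tool [ 0.0227 -0.0043 -0.0021] az 251.84 tilt [-0.094 -0.005] F [ 1.6  0.3 -0.5] g 0.363 t 13.2
p [0.4995 0.2217 0.2485] d tool [0.0286 0.0019 0.0002] az 252.18 tilt [-0.08   0.003] F [-0.5  0.2 -1.6] g 0.369 t 13.35
```

Request:
apply_moves --pt "0.036 0 0" --pt "0.036 0 0" --pt "-0.002 0 0" --twist '[0,0,0]' --claw '[0,0,0]'

```text
time_s: 13.65
tcp_pos: [0.493, 0.2192, 0.1758]
ee_rot: [[-0.082, -0.313, -0.946], [0.003, -0.95, 0.314], [-0.997, 0.023, 0.079]]
wrist_force: [-0.3, -0.1, -1.4]
gripper_width: 0.366
```

```bash
python3 settle.py 2; python3 go.py .4964 .22 .220
```

```text
p [0.4968 0.2212 0.1811] d tool [-0.0388  0.0018  0.0028] az 251.87 tilt [-0.072  0.008] F [ 0.1  0.2 -0.9] g 0.369 t 13.75
```

Request:
apply_moves --pt "-0.05 0 0" --twist '[0]' --claw '[0]'

```text
time_s: 13.85
tcp_pos: [0.4972, 0.2186, 0.2264]
ee_rot: [[-0.084, -0.313, -0.946], [0.0, -0.95, 0.314], [-0.996, 0.026, 0.08]]
wrist_force: [0.2, 0.5, -1.1]
gripper_width: 0.365
```

```bash
python3 settle.py 4; python3 go.py .4964 .22 .220
```

```text
p [0.5019 0.2213 0.2345] d tool [0.0148 0.0028 0.0039] az 251.82 tilt [-0.066  0.012] F [ 0.2  0.  -2.1] g 0.369 t 14.05
```

Request:
apply_moves --pt "-0.05 0 0" --twist '[0]' --claw '[0]'

```text
time_s: 14.15
tcp_pos: [0.5005, 0.2185, 0.2746]
ee_rot: [[-0.081, -0.313, -0.946], [0.005, -0.949, 0.314], [-0.997, 0.021, 0.078]]
wrist_force: [0.5, -0.1, -1.9]
gripper_width: 0.365
```

```bash
python3 settle.py 4; python3 go.py .4964 .22 .220
```

```text
p [0.5053 0.2208 0.2824] d tool [0.0628 0.0032 0.0042] az 251.78 tilt [-0.063  0.014] F [-0.5 -0.4 -2.1] g 0.365 t 14.35
```

Request:
apply_moves --pt "0.045 0 0" --pt "0.04 0 0" --pt "0.02 0 0" --twist '[0,0,0]' --claw '[0,0,0]'

```text
time_s: 14.65
tcp_pos: [0.4998, 0.2227, 0.1771]
ee_rot: [[-0.057, -0.314, -0.948], [0.019, -0.949, 0.314], [-0.998, -0.0, 0.06]]
wrist_force: [0.6, 0.2, -0.8]
gripper_width: 0.364
```

```bash
python3 go.py .4964 .22 .220; python3 settle.py 4; python3 go.py .4964 .22 .220
```

```text
p [0.4998 0.2227 0.1771] d tool [-0.0427  0.0036  0.0049] az 251.69 tilt [-0.057  0.019] F [ 0.6  0.2 -0.8] g 0.364 t 14.65
p [0.5021 0.2238 0.1808] d tool [-0.0389  0.0053  0.0064] az 251.77 tilt [-0.052  0.021] F [ 0.6 -0.1 -0.6] g 0.367 t 14.85
```

Request:
apply_moves --pt "-0.05 0 0" --twist '[0]' --claw '[0]'

```text
time_s: 14.95
tcp_pos: [0.5014, 0.2211, 0.2258]
ee_rot: [[-0.064, -0.314, -0.947], [0.014, -0.949, 0.313], [-0.998, 0.007, 0.065]]
wrist_force: [0.6, 0.9, -1.4]
gripper_width: 0.365
```

```bash
python3 settle.py 4; python3 go.py .4964 .22 .220
```

```text
p [0.506  0.2236 0.2341] d tool [0.0144 0.0066 0.0073] az 251.76 tilt [-0.046  0.025] F [ 0.5  0.1 -2. ] g 0.368 t 15.15
```

Request:
apply_moves --pt "-0.05 0 0" --twist '[0]' --claw '[0]'

```text
time_s: 15.25
tcp_pos: [0.5038, 0.2205, 0.2742]
ee_rot: [[-0.061, -0.314, -0.947], [0.018, -0.949, 0.313], [-0.998, 0.002, 0.064]]
wrist_force: [0.7, 0.4, -2.1]
gripper_width: 0.37
```

```bash
python3 settle.py 4; python3 go.py .4964 .22 .220
```

```text
p [0.5085 0.2227 0.2821] d tool [0.0625 0.0071 0.0075] az 251.75 tilt [-0.043  0.027] F [-0.7  1.3 -1.8] g 0.363 t 15.45
```

Request:
apply_moves --pt "0.045 0.003 0.003" --pt "0.04 0 0" --pt "0.01 0 0" --twist '[-1,0,0]' --claw '[0,0,0]'

```text
time_s: 15.75
tcp_pos: [0.5005, 0.2235, 0.1856]
ee_rot: [[-0.041, -0.297, -0.954], [0.03, -0.955, 0.296], [-0.999, -0.017, 0.048]]
wrist_force: [-0.7, -1.2, -1.5]
gripper_width: 0.364
```

```bash
python3 settle.py 4; python3 go.py .4964 .22 .220; python3 st.py; python3 look.py w9; python3 - <<'E'
from station import imaging
import cv2
p=imaging.capture("scene"); a=p["pixels"][:,:,::-1]
cv2.imwrite("pics/s9.png",cv2.resize(a[50:200,330:530],(800,600),interpolation=cv2.INTER_CUBIC))
E
```

```text
p [0.5043 0.2255 0.1915] d tool [-0.0284  0.0069  0.0071] az 252.82 tilt [-0.031  0.035] F [-0.6  1.  -0.7] g 0.367 t 15.95
{'time_s': 15.95, 'joints': [39.404, 17.5681, -11.9802, -3.0802, -60.5623, 34.9634], 'tcp_pos': [0.5043, 0.2255, 0.1915], 'wrist_force': [-0.6258, 0.9845, -0.7352], 'moment': [-0.1077, -0.1132, -0.028], 'gripper_width': 0.3666}
y az 252.82251358977703 tilt x [-0.031  0.035 -0.999]
{'time_s': 16.0, 'joints': [39.402, 17.527, -11.939, -3.091, -60.55, 34.965], 'tcp_pos': [0.505, 0.226, 0.192], 'ee_rot': [[-0.03, -0.295, -0.955], [0.036, -0.955, 0.294], [-0.999, -0.026, 0.039]], 'wrist_force': [-0.023, -0.312, -0.814], 'gripper_width': 0.364}
```

View pics/w9.png

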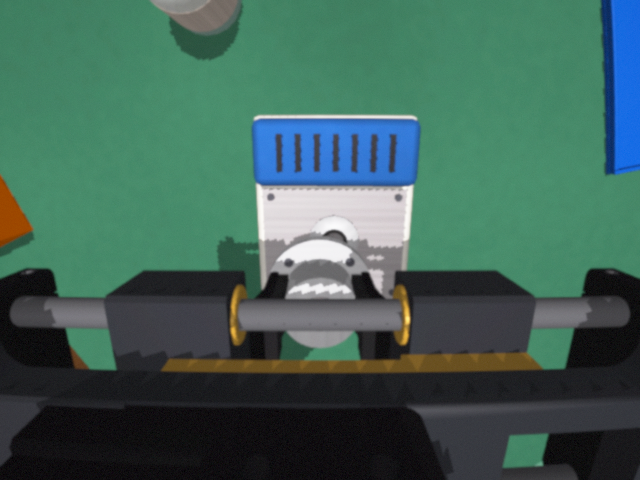

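View pics/s9.png

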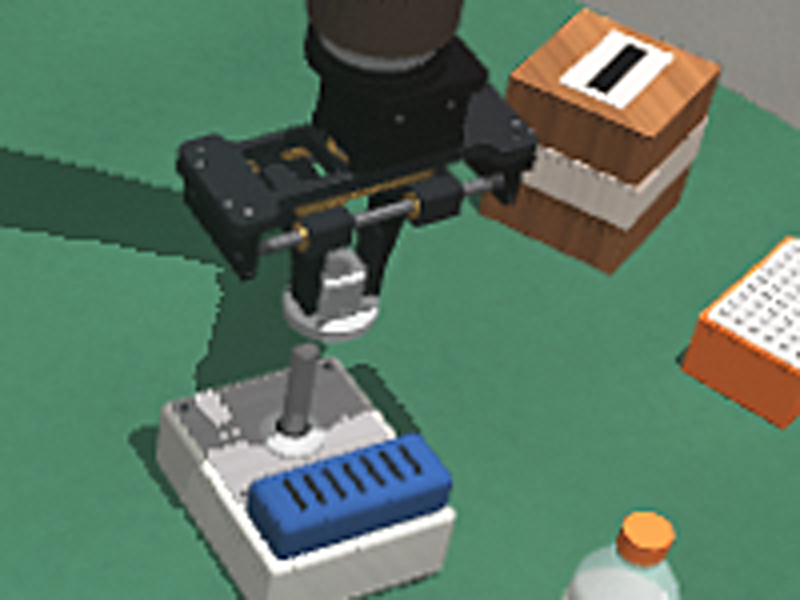

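Request:
apply_moves --pt "-0.045 0 0" --pt "-0.045 0 0" --twist '[0,0]' --claw '[0,0]'

```text
time_s: 16.25
tcp_pos: [0.505, 0.2212, 0.2804]
ee_rot: [[-0.039, -0.296, -0.954], [0.031, -0.955, 0.295], [-0.999, -0.018, 0.047]]
wrist_force: [1.2, 0.8, -0.5]
gripper_width: 0.366
```

```bash
python3 settle.py 4; python3 go.py .4964 .22 .220; python3 look.py w10;  python3 - <<'E'
import cv2
a=cv2.imread("pics/w10.png")
cv2.imwrite("pics/w10c.png",cv2.resize(a[225:375,220:420],(800,600),interpolation=cv2.INTER_CUBIC))
E
```

```text
p [0.5051 0.2217 0.2802] d tool [0.0603 0.0056 0.0051] az 252.73 tilt [-0.037  0.035] F [-0.8 -0.2 -2.2] g 0.363 t 16.45
{'time_s': 16.5, 'joints': [38.936, 13.935, -4.079, -3.027, -72.629, 34.734], 'tcp_pos': [0.504, 0.221, 0.278], 'ee_rot': [[-0.04, -0.297, -0.954], [0.032, -0.955, 0.296], [-0.999, -0.019, 0.048]], 'wrist_force': [-0.48, -0.025, -1.623], 'gripper_width': 0.365}
```

View pics/w10c.png

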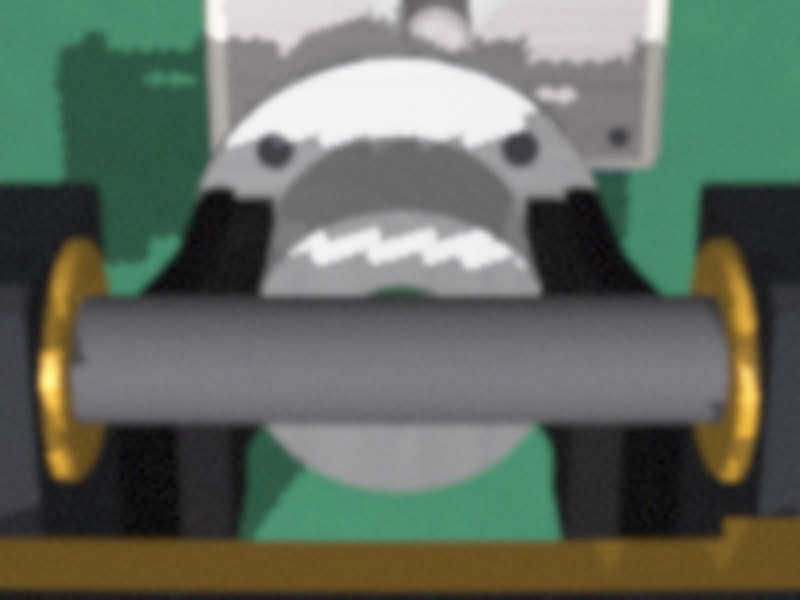

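```bash
cat > fit.py <<'E'
import pickle
from h import *
from station import r
from scipy.optimize import least_squares
from scipy.spatial.transform import Rotation as Ro
w=pickle.load(open("w.pkl","rb")); s=r.sense()
R=np.array(s["ee_rot"]); T=np.array(s["tcp_pos"])
C=lambda x,y:(220+x/4-.375,225+y/4-.375)
obs=np.array([C(*c) for c in [(275,150),(520,149),(400,57),(400,490),(400,212),(402,288)]])
P=np.array([(16,16,8),(16,-16,8),(28,0,8),(-28,0,8),(18,0,34),(9,0,34)])/1000.
B=np.column_stack([-R[:,2],-R[:,1],-R[:,0]])
def pose(q): return B@Ro.from_rotvec(q[:3]).as_matrix(), T+R@q[3:]
def res(q):
    H,t=pose(q); return np.r_[(proj(w,P@H.T+t)-obs).ravel(), q[:3]*30]
o=least_squares(res,[0,0,0,.029,0,0]); H,t=pose(o.x)
print("rotvec",o.x[:3].round(3),"tool off",o.x[3:].round(4),"res",o.fun.round(2))
print("hub z",H[:,2].round(3),"screw az",np.degrees(np.arctan2(-H[1,0],-H[0,0]))%360,"hub org",t.round(4))
E
python3 fit.py
```

```text
rotvec [0.012 0.029 0.003] tool off [ 0.0143 -0.0018 -0.0015] res [-2.05  1.31  2.66  1.27 -0.36  0.23 -0.09 -1.89  0.16 -1.25 -0.29  0.38
  0.35  0.86  0.08]
hub z [ 0.064 -0.052  0.997] screw az 162.97121719370074 hub org [0.5058 0.2231 0.2641]
```

```bash
sed -i 's/q\[:3\]\*30\]/q[:3]*30, (q[3]-.029)*1000]/' fit.py; python3 fit.py; sed 's/,(400,490)//; s/,(-28,0,8)//' fit.py > fit2.py; python3 fit2.py
python3 - <<'E'
import pickle
from h import *
from station import r
w=pickle.load(open("w.pkl","rb")); V=np.array(w["view"]); s=r.sense()
R=np.array(s["ee_rot"]);T=np.array(s["tcp_pos"]); c=-V[:3,:3].T@V[:3,3]
print("cam in tool",R.T@(c-T), R.T@V[2,:3])
E
```

```text
rotvec [0.012 0.039 0.003] tool off [ 0.0257 -0.0019  0.003 ] res [ 0.27  2.53  0.38  2.52 -0.34  3.15 -0.1  -5.71  0.14 -1.45 -0.32 -1.4
  0.35  1.16  0.08 -3.27]
hub z [ 0.074 -0.055  0.996] screw az 162.9806013631901 hub org [0.501  0.2248 0.2528]
rotvec [ 0.013 -0.043  0.   ] tool off [ 0.0286 -0.002   0.0014] res [ 0.43 -0.13  0.1  -0.05 -0.33  1.11  0.17 -0.03 -0.34 -0.85  0.39 -1.29
  0.01 -0.4 ]
hub z [-0.005 -0.032  0.999] screw az 162.72397625901633 hub org [0.5025 0.2245 0.2499]
cam in tool [-0.15052129 -0.00112995 -0.06841092] [ 0.96881958 -0.00368964  0.24773981]
```

Request:
apply_moves --pt "0.045 0.006 -0.001" --twist '[0]' --claw '[0]'

```text
time_s: 16.6
tcp_pos: [0.5051, 0.2188, 0.238]
ee_rot: [[-0.028, -0.295, -0.955], [0.039, -0.955, 0.294], [-0.999, -0.029, 0.038]]
wrist_force: [0.6, 1.5, -1.9]
gripper_width: 0.367
```

```bash
python3 settle.py 4; python3 go.py .4985 .218 .170
```

```text
p [0.5014 0.2162 0.2324] d tool [0.0625 0.0002 0.0002] az 252.74 tilt [-0.042  0.03 ] F [ 1.2 -0.6 -0.9] g 0.365 t 16.8
```

Request:
apply_moves --pt "0.045 0 0" --twist '[0]' --claw '[0]'

```text
time_s: 16.9
tcp_pos: [0.5053, 0.2206, 0.1948]
ee_rot: [[-0.026, -0.294, -0.955], [0.038, -0.955, 0.293], [-0.999, -0.028, 0.036]]
wrist_force: [1.4, 1.7, -1.1]
gripper_width: 0.365
```

```bash
python3 settle.py 4; python3 go.py .4985 .218 .170; python3 st.py
```

```text
p [0.5005 0.218  0.1888] d tool [0.0189 0.0009 0.0011] az 252.8 tilt [-0.041  0.029] F [ 0.5  0.4 -0.4] g 0.367 t 17.1
{'time_s': 17.1, 'joints': [38.9798, 17.4468, -12.5639, -3.1711, -60.8077, 35.406], 'tcp_pos': [0.5005, 0.218, 0.1888], 'wrist_force': [0.5065, 0.3585, -0.3899], 'moment': [-0.0431, -0.1629, 0.0508], 'gripper_width': 0.3668}
y az 252.79766773147045 tilt x [-0.041  0.029 -0.999]
```

Request:
apply_moves --pt "0.019 0.001 0.001" --twist '[0]' --claw '[0]'

```text
time_s: 17.2
tcp_pos: [0.5022, 0.2198, 0.1749]
ee_rot: [[-0.031, -0.294, -0.955], [0.034, -0.956, 0.293], [-0.999, -0.023, 0.04]]
wrist_force: [0.2, 0.5, -1.2]
gripper_width: 0.363
```

```bash
python3 settle.py 3; python3 go.py .4985 .218 .160
```

```text
p [0.4994 0.2182 0.1715] d tool [0.0115 0.0007 0.0002] az 252.83 tilt [-0.039  0.029] F [ 0.7 -0.2 -1.3] g 0.368 t 17.35
```

Request:
apply_moves --pt "0.008 0 0" --twist '[0]' --claw '[0]'

```text
time_s: 17.45
tcp_pos: [0.5009, 0.2195, 0.1663]
ee_rot: [[-0.034, -0.294, -0.955], [0.032, -0.955, 0.293], [-0.999, -0.021, 0.042]]
wrist_force: [-0.3, 0.3, -0.7]
gripper_width: 0.365
```

```bash
python3 settle.py 3; python3 go.py .4985 .218 .155;python3 - <<'E'
from station import imaging
import cv2
p=imaging.capture("scene"); a=p["pixels"][:,:,::-1]
cv2.imwrite("pics/s11.png",cv2.resize(a[70:190,350:510],(800,600),interpolation=cv2.INTER_CUBIC))
E
```

```text
p [0.4993 0.2186 0.1641] d tool [0.0091 0.001  0.0002] az 252.84 tilt [-0.039  0.03 ] F [-0.4  1.3 -1.3] g 0.365 t 17.6
```

View pics/s11.png

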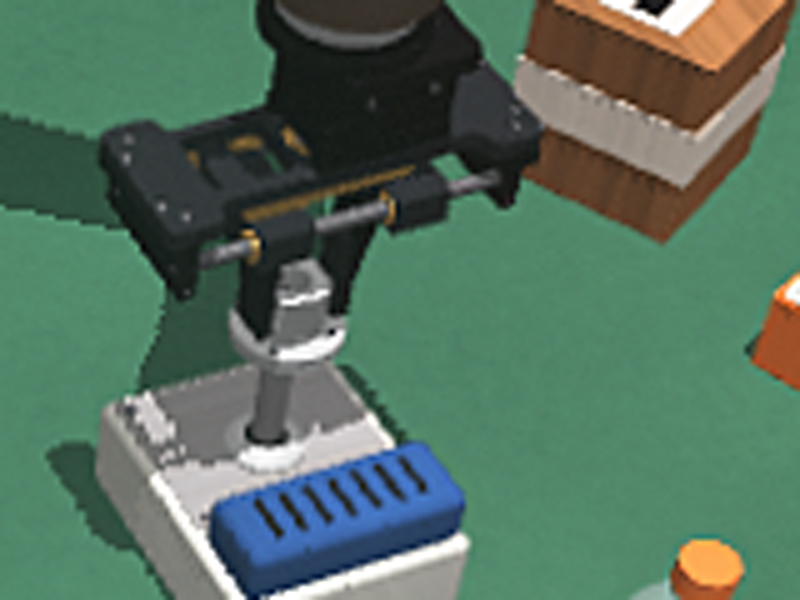

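Request:
apply_moves --pt "0.006 0.001 0" --twist '[0]' --claw '[0]'

```text
time_s: 17.75
tcp_pos: [0.4996, 0.2182, 0.1593]
ee_rot: [[-0.036, -0.295, -0.955], [0.031, -0.955, 0.294], [-0.999, -0.019, 0.044]]
wrist_force: [-0.9, -0.1, -1.1]
gripper_width: 0.363
```

```bash
python3 settle.py 2; python3 go.py .4985 .218 .155
```

```text
p [0.4984 0.2175 0.1575] d tool [ 0.0025 -0.0004 -0.0001] az 252.82 tilt [-0.04   0.029] F [-0.5 -0.5 -2.1] g 0.361 t 17.85
```

Request:
apply_moves --pt "0.005 0 0" --twist '[0]' --claw '[0]'

```text
time_s: 17.95
tcp_pos: [0.4987, 0.2179, 0.1529]
ee_rot: [[-0.038, -0.295, -0.955], [0.03, -0.955, 0.294], [-0.999, -0.017, 0.045]]
wrist_force: [-0.2, 0.6, -1.3]
gripper_width: 0.36
```

```bash
python3 settle.py 2; python3 go.py .4985 .218 .150
```

```text
p [0.4976 0.2174 0.1516] d tool [ 0.0016 -0.0008 -0.0007] az 252.8 tilt [-0.041  0.028] F [-0.3  0.  -1.2] g 0.367 t 18.05
```

Request:
apply_moves --pt "0.005 0 0" --twist '[0]' --claw '[0]'

```text
time_s: 18.15
tcp_pos: [0.4979, 0.2177, 0.1469]
ee_rot: [[-0.04, -0.295, -0.955], [0.029, -0.955, 0.294], [-0.999, -0.016, 0.047]]
wrist_force: [0.5, 0.3, -0.8]
gripper_width: 0.369
```

```bash
python3 settle.py 2; python3 go.py .4985 .218 .145; python3 st.py
```

```text
p [0.4973 0.2175 0.1458] d tool [ 0.0008 -0.0008 -0.001 ] az 252.8 tilt [-0.042  0.028] F [ 0.4 -0.5 -2.2] g 0.365 t 18.25
{'time_s': 18.25, 'joints': [39.1646, 19.7269, -16.091, -3.3669, -55.0694, 35.6044], 'tcp_pos': [0.4973, 0.2175, 0.1458], 'wrist_force': [0.4451, -0.5227, -2.1935], 'moment': [0.0235, -0.1529, 0.0133], 'gripper_width': 0.3646}
y az 252.7994716266416 tilt x [-0.042  0.028 -0.999]
```

Request:
apply_moves --pt "0.005 -0.001 -0.001" --twist '[0]' --claw '[0]'

```text
time_s: 18.35
tcp_pos: [0.4987, 0.2185, 0.1411]
ee_rot: [[-0.041, -0.296, -0.954], [0.029, -0.955, 0.295], [-0.999, -0.015, 0.047]]
wrist_force: [0.2, 0.1, -0.9]
gripper_width: 0.361
```

```bash
python3 settle.py 2; python3 go.py .4985 .218 .141
```

```text
p [0.4979 0.218  0.1398] d tool [-0.0012 -0.0001 -0.0005] az 252.79 tilt [-0.043  0.027] F [-0.2  1.1 -1.2] g 0.364 t 18.45
```

Request:
apply_moves --pt "0.004 0 0" --twist '[0]' --claw '[0]'

```text
time_s: 18.55
tcp_pos: [0.4981, 0.2184, 0.136]
ee_rot: [[-0.043, -0.296, -0.954], [0.027, -0.955, 0.295], [-0.999, -0.014, 0.049]]
wrist_force: [0.3, -0.3, -1.3]
gripper_width: 0.364
```

```bash
python3 settle.py 2; python3 go.py .4985 .218 .137; python3 st.py
```

```text
p [0.4973 0.2179 0.1351] d tool [-0.002  -0.0005 -0.001 ] az 252.77 tilt [-0.045  0.026] F [-0.1  0.4 -1.5] g 0.363 t 18.65
{'time_s': 18.65, 'joints': [39.1821, 20.5298, -16.6355, -3.4563, -53.9175, 35.6719], 'tcp_pos': [0.4973, 0.2179, 0.1351], 'wrist_force': [-0.0738, 0.383, -1.4572], 'moment': [-0.0901, -0.1579, 0.0269], 'gripper_width': 0.3628}
y az 252.7741829934946 tilt x [-0.045  0.026 -0.999]
```

Request:
apply_moves --pt "0.004 0 -0.001" --twist '[0]' --claw '[0]'

```text
time_s: 18.75
tcp_pos: [0.4984, 0.2179, 0.1313]
ee_rot: [[-0.044, -0.296, -0.954], [0.027, -0.955, 0.295], [-0.999, -0.013, 0.05]]
wrist_force: [0.2, -0.3, -1.2]
gripper_width: 0.362
```

```bash
python3 settle.py 2; python3 go.py .4985 .218 .125
```

```text
p [0.4979 0.2176 0.1304] d tool [ 0.0053 -0.0005 -0.0008] az 252.76 tilt [-0.046  0.026] F [ 0.2 -0.8 -0.7] g 0.366 t 18.85
```

Request:
apply_moves --pt "0.004 0 -0.001" --twist '[0]' --claw '[0]'

```text
time_s: 18.95
tcp_pos: [0.499, 0.2178, 0.1267]
ee_rot: [[-0.044, -0.296, -0.954], [0.027, -0.955, 0.295], [-0.999, -0.013, 0.05]]
wrist_force: [-0.9, 1.4, -0.3]
gripper_width: 0.37
```

```bash
python3 settle.py 3; python3 go.py .4985 .218 .125; python3 st.py; python3 look.py w12; python3 - <<'E'
from station import imaging
import cv2
p=imaging.capture("scene"); a=p["pixels"][:,:,::-1]
cv2.imwrite("pics/s12.png",cv2.resize(a[70:190,350:510],(800,600),interpolation=cv2.INTER_CUBIC))
a=cv2.imread("pics/w12.png")
cv2.imwrite("pics/w12c.png",cv2.resize(a[225:375,220:420],(800,600),interpolation=cv2.INTER_CUBIC))
E
```

```text
p [0.4986 0.2177 0.126 ] d tool [ 0.001  -0.0003  0.0001] az 252.75 tilt [-0.046  0.026] F [-0.3  0.9 -1.6] g 0.366 t 19.1
{'time_s': 19.1, 'joints': [39.0514, 21.2601, -17.0114, -3.5438, -52.8685, 35.8851], 'tcp_pos': [0.4986, 0.2177, 0.126], 'wrist_force': [-0.3474, 0.8948, -1.6059], 'moment': [0.4004, -0.0409, -0.0498], 'gripper_width': 0.3658}
y az 252.75161944564417 tilt x [-0.046  0.026 -0.999]
{'time_s': 19.15, 'joints': [39.053, 21.251, -17.006, -3.542, -52.881, 35.885], 'tcp_pos': [0.499, 0.218, 0.126], 'ee_rot': [[-0.046, -0.296, -0.954], [0.026, -0.955, 0.295], [-0.999, -0.012, 0.051]], 'wrist_force': [-0.062, 1.558, -1.639], 'gripper_width': 0.368}
```

View pics/s12.png

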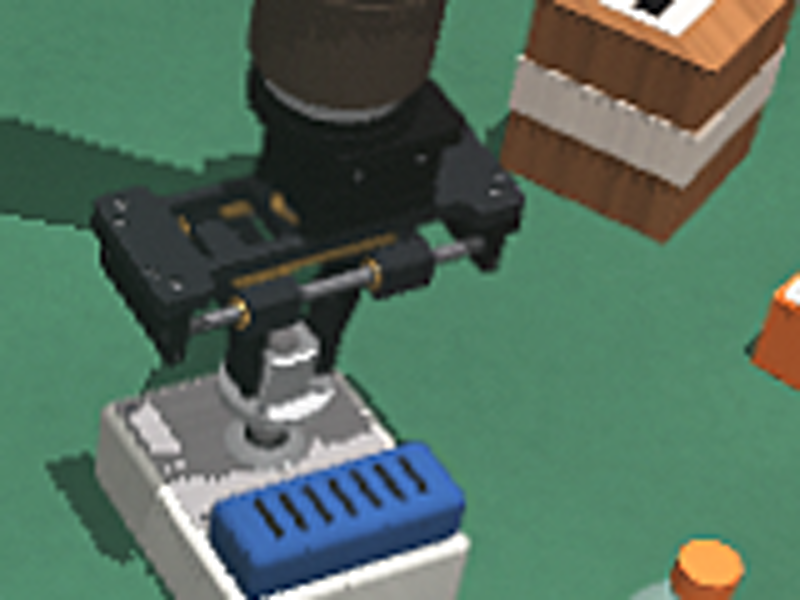

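View pics/w12c.png

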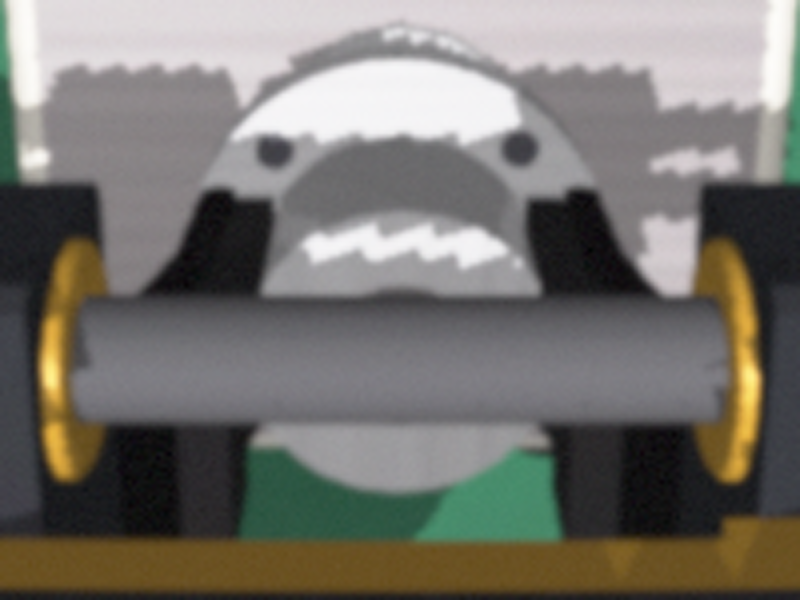

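```bash
python3 settle.py 4; python3 go.py .4985 .218 .125; python3 st.py|tail -1; python3 fit2.py; python3 -c "
from station import job
print(job.finish_job())"
```

```text
p [0.4986 0.2176 0.1263] d tool [ 0.0013 -0.0003  0.0001] az 252.76 tilt [-0.046  0.026] F [-0.4  2.1 -2.7] g 0.364 t 19.4
y az 252.75819362943162 tilt x [-0.046  0.026 -0.999]
rotvec [ 0.011 -0.035 -0.   ] tool off [ 0.0288 -0.0012  0.0014] res [ 0.07 -0.09  0.42 -0.01 -0.34  0.87  0.19 -0.09 -0.32 -0.62  0.32 -1.04
 -0.01 -0.21]
hub z [ 0.009 -0.026  1.   ] screw az 162.7392445092374 hub org [0.4963 0.22   0.0977]
the job is handed in; nothing more can be done
None
```

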